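# Stow the loose parts and pin the bay gate

## Task

First put the loose brass tee and the loose pressure gauge into the bay behind the gate, each in the bin that already holds its kind (the tee with the other brass tee, the gauge with the white room thermostat), let go of them, and then push the gate fully shut. Then take the longer of the two steel pins from their block and thread it from above through the bushing on the gate and on through the lower bushing on the post, until its tip shows below the lower bushing. Finish while still holding the pin upright in the gripper, its knob clear above the gate's bushing so that a washer can be slipped under it, and leave the other things on the shelf where they are.

Things in the scene. Friction and masses are not known exactly. Their poses are not given: they have to be found in the camera images.
- bay: dark steel bay fixed on the shelf, open on top, base 210 x 360 x 8 mm; origin on the shelf near its middle; x points from the gate (front, robot's side, x = -100 mm) to the low back panel, y to the hinge side. Walls 53 mm high; hinge post at y = +165 mm 115 mm high; latch post 20 mm square at x = -100, y = -190 mm, 85 mm high
- gate (a joint): angle of the low steel gate (rad): 0 = shut against its stop, positive = ajar, the free end swung towards the robot (about bay -x). It hinges on a vertical line at bay x = -100, y = +155 mm, has light friction (under 1 N at the free end), no spring, and stays where it is left
- gate_rail (a point): point on the front (robot-side) face of the gate's top rail, 220 mm from the hinge line, 92 mm above the shelf; the rail is 10 mm thick and 16 mm high, top at 100 mm; pushing here to the bay's +x shuts the gate
- upper_bushing (a point): centre of the top mouth of the round steel bushing at the gate's free end, 310 mm from the hinge line: vertical bore 16 mm, outside 26 mm, 20 mm long, mouth 120 mm above the shelf; it moves with the gate and is exactly above the lower bushing when the gate is shut
- lower_bushing (a point): centre of the top mouth of the fixed bushing on the latch post: vertical bore 16 mm, outside 26 mm, 20 mm long, mouth 70 mm above the shelf, so its bottom is at 50 mm; free below down to the 8 mm base plate
- fittings_bin: low grey open tray in the bay that already holds a brass tee fixed in its back half (x from 28 to 58 mm, branch up, 66 mm tall); outside 150 (x) x 140 (y) x 30 mm, walls and floor 3 mm; origin under its centre, 8 mm above the shelf, axes as the bay's. Put things in its front half. Either side of the bay
- controls_bin: the same kind of tray, that already holds a white room thermostat standing fixed at its back (x from 46 to 70 mm, 87 mm tall) and a small grey sensor clip fixed in front of it (x 29 to 43, y 39 to 61 mm, 23 mm tall); origin under its centre, 8 mm above the shelf, axes as the bay's. Put things in its front half. Beside the other tray
- tee: loose brass push-fit tee lying flat, 30 mm thick, about 160 g: run 84 mm along its y axis, branch along its -x axis ending 48 mm from the origin; collars 30 mm across, the branch's collar from x = -18 to -48 mm is a good place to grip (across y). Origin underneath, below where run and branch meet
- gauge: loose chrome pressure gauge lying on its back, dial up: round case 50 mm across, 27 mm thick, about 150 g, with a brass stem 14 mm wide along its -x axis ending 50 mm from the origin. Origin under the centre of the case; grip the case across its y
- pin_block: fixed aluminium block 60 (x) x 140 (y) x 55 mm with two upright blind sockets of 13 mm at y = -40 and +40 mm, 45 mm deep, a pin standing in each; origin under its centre
- long_pin: the long steel pin, standing in one of the block's sockets, about 140 g: shaft 12 mm across and 100 mm long from its tip, last 12 mm tapered to 8 mm; on top of the shaft a round knob 24 mm across and 32 mm tall. Origin at the tip's end, z axis up along the shaft to the knob
- long_pin_knob (a point): centre of the underside of the long pin's knob, 100 mm above the tip
- short_pin: the shorter pin: shaft 60 mm long, otherwise like the long one; not needed; leave it alone
- coupling: straight brass coupling standing on end, 31 mm across, 50 mm tall, among the loose things; leave it alone
- inhibitor: white plastic bottle, 64 mm across, 160 mm tall; leave it alone
- paste_tin: steel tin, 70 mm across, 60 mm tall; leave it alone
- screwdriver: screwdriver lying on the shelf, origin mid-length underneath; leave it alone
- tape_roll: white tape roll lying flat, 90 mm across, 20 mm tall; leave it alone
- valve: small brass lever valve lying on the shelf, about 70 mm long, 50 mm tall; leave it alone
Mind the look-alikes: they are no part of the job. What is shaped like the long_pin but blue or pink is not meant.

How it is judged:
On the way, in this order (a step that is already met when the one before it is completed fails the run):
1. the tee lies in the bin with the other tee and the gauge in the bin with the thermostat, both let go (x of tee in the frame of fittings_bin between -0.07 and 0.07 m and y of tee in the frame of fittings_bin between -0.066 and 0.066 m and z of tee in the frame of fittings_bin between -0.005 and 0.03 m and linear speed of each of tee, gauge below 0.03 m/s and contact force between the fingers and tee below 0.05 N and x of gauge in the frame of controls_bin between -0.07 and 0.07 m and y of gauge in the frame of controls_bin between -0.066 and 0.066 m and z of gauge in the frame of controls_bin between -0.005 and 0.03 m and contact force between the fingers and gauge below 0.05 N), for 0.2 s.
2. the gate is shut (within 0.025 rad) (value of joint gate below 0.025 rad), for 0.2 s.
3. the long pin's tip has passed through the gate's bushing (value of joint gate below 0.025 rad and z of long_pin in the frame of upper_bushing below -0.022 m and horizontal distance between long_pin and upper_bushing below 0.007 m), for 0.05 s.
At the end, for the whole second after the job is handed in: Tee and gauge lie released in their own trays; gate shut within 0.025 rad; long pin through both bushings, tip at least 3 mm below the lower, ends within 7 mm of the axis, upright within 0.1 rad, knob at least 1.5 mm above the gate's bushing, gripped and still (all of step 1 and value of joint gate below 0.025 rad and z of long_pin in the frame of lower_bushing below -0.023 m and horizontal distance between long_pin and lower_bushing below 0.007 m and horizontal distance between long_pin_knob and upper_bushing below 0.007 m and angle between long_pin's own z axis and vertical below 0.1 rad and z of long_pin_knob in the frame of upper_bushing above 0.0015 m and contact force between the fingers and long_pin above 2 N and linear speed of long_pin below 0.03 m/s); the arm keeps its last pose, push and grip.
It fails at once if another thing on the shelf is moved by more than 30 mm (distance of any of short_pin, coupling, inhibitor, paste_tin, screwdriver, tape_roll, valve from where it was at the start of the episode above 0.03 m).
It also fails if it takes over 69 s, if anything falls off the work surface, if the arm or the gripper's body presses on something with over 40 N, if the wrist force passes 120 N, or if a joint passes its speed limit or range.

## Robot

A 7-joint arm with a two-finger parallel gripper is mounted at the origin on the work surface. World frame = base frame: x ahead of the robot, y to its left, z up, the work surface at z = 0. Lengths are in m, angles in rad, forces in N, time in s.
With the tool pointing down it reaches from about 0.4 to 0.85 m from the base axis. Payload 6.9 kg.
Tool frame: the origin (TCP) lies at the centre of the arm's flange, where the gripper is bolted on; the fingertips stand 173 mm ahead of it and the grasp point (between the pads) lies manip.tcp_to_grasp ahead of it (manip.tcp_to_grasp is the distance from the TCP to the grasp point, in m); z points along the fingers, y is the line along which they close (so a half turn about z gives the same grasp; the last joint's range is limited). The gripper opens to 85 mm and grips with 20 to 120 N. Pads are 22 mm wide; open, the fingers measure 114 mm over their backs; the gripper's body (76 mm by 85 mm) begins 54 mm behind the grasp point. The pads swing forward as they close: fully open they stand 13 mm farther back than shut.
Start: joints at [1.286, 0.507, -0.238, 1.5, 0.126, 1.149, -0.155], TCP at [0.238, -0.578, 0.405] pointing down, gripper open.
Joint ranges: [-3.08, 3.08], [-0.24, 2.05], [-1.43, 1.35], [0, 2.5], [-1.52, 4.66], [0.17, 1.96], [-2.89, 2.89]. Speed limits (rad/s): [2.39, 2.39, 3.14, 3.14, 3.14, 3.14, 3.14].

## Interface

Orientations are given as a unit quaternion [w, x, y, z].
In Python, from cell import manip gives the robot as it stands.
- The arm moves only by the shell command python3 -m creep 'ROWS' [OPENING]. ROWS is JSON, a list of rows, each a list of 4 numbers: the shift along the tool's x, y, z in mm, then the turn about the tool's z in degrees. A call has 1 to 12 rows; each row is the pose to reach, as a shift and turn from the pose commanded when the call began, along the tool's axes at that moment; what a row does not reach only later rows make up. A row lasts 1/8 s, in which the tool goes at most 62.5 mm and 10.7 degrees, less where a joint would pass 70% of its speed; a pose out of reach is approached as far as the arm can. A call with a gripper value outside its range is refused whole. OPENING is the finger opening in mm, from 0 to 85.4, set as the call begins (- or left out, the last holds). The fingers move at their own pace and stop on an object; the grip force is fixed at half the most. Time passes only in rows, so rows that repeat a pose let the fingers close. It gives the time, the measured TCP pose, the force, the opening and the grip force at its end, in the units of the state.
- manip.get_obs(): the state, without advancing time (a new reading comes with each control period).
- manip.camera(name): name is "scene" or "top" or "wrist"; returns (picture, depth): 480x640x3 uint8, red, green, blue; 480x640 float32, m along the optical axis (not along the pixel's ray), 0 where there is no reading.
- manip.camera_model(name): a dict with "camera_matrix" (3x3 intrinsics, pixels), "view" (4x4, takes a point from world to camera coordinates). Camera axes: x right, y down, z forward; pixel columns grow to the right and rows downward; lengths in m; the calibration is good to about 2 mm. A picture is of the moment at which its call begins: read the wrist's pose just before it. camera_model takes no time and is no camera call; for the wrist camera it gives the pose at the moment of the call.
- manip.finish_job(): hands the job in; it is judged then, once.
The state is a dict: "time_s": time; "qpos": joint angles; "qd": joint speeds; "effort": joint torques, N m; "tool_pos": TCP position; "tcp_rot": TCP orientation; "force": force on the tool from outside, world axes, zero at the start; "moment": the same for the moment, N m; "grip_width": finger opening in m; "grip_force": force on a finger pad.
Only numpy, scipy, OpenCV 4.12 (cv2) and the standard library are available. Lean on these libraries where they do the work, as an engineer would, in place of code of your own. Each camera call takes 0.05 s, during which the arm holds its last target. There are 200 camera calls.

## Working session

There is one attempt and no reset: what is moved stays moved. The work goes in short steps, Python scripts to look and compute and a shell command to move; the robot and the scene stay as the last step left them, time stands still between calls to the robot, and variables do not carry over. Pictures are saved under pics/ and viewed, at most 10 in all, crops included, and the job is handed in when it is done.

```bash
mkdir -p pics; ls; cat > h.py <<'E'
import numpy as np, cv2
from cell import manip
def snap(name,tag):
    m=manip.camera_model(name); p,d=manip.camera(name)
    cv2.imwrite(f'pics/{tag}.png',p[:,:,::-1]); np.savez(f'pics/{tag}.npz',p=p,d=d,K=m['camera_matrix'],V=m['view'])
def load(tag): return np.load(f'pics/{tag}.npz')
def ray(tag,u,v):
    f=load(tag);K=np.array(f['K']);V=np.array(f['V']);T=np.linalg.inv(V)
    return T[:3,3],T[:3,:3]@np.linalg.inv(K)@[u,v,1]
def atz(tag,u,v,z):
    o,r=ray(tag,u,v);return o+r*(z-o[2])/r[2]
def dep(tag,u,v):
    d=load(tag)['d'][v-1:v+2,u-1:u+2];d=d[d>0]
    o,r=ray(tag,u,v);return o+r*np.median(d) if d.size else None
def tri(a,b):
    A=np.zeros((3,3));B=np.zeros(3)
    for t,u,v in (a,b):
        o,r=ray(t,u,v);r=r/np.linalg.norm(r);M=np.eye(3)-np.outer(r,r);A+=M;B+=M@o
    return np.linalg.solve(A,B)
def proj(tag,P):
    f=load(tag);q=f['V'][:3,:3]@np.array(P)+f['V'][:3,3];q=f['K']@q;return q[:2]/q[2]
E
python3 - <<'E'
from h import *
np.set_printoptions(precision=4,suppress=True)
snap('scene','s0');snap('top','t0')
print(manip.get_obs(),manip.tcp_to_grasp)
for n in('scene','top'):print(np.linalg.inv(manip.camera_model(n)['view']))
E
```

```text
pics
{'time_s': 0.1, 'qpos': array([ 1.2855,  0.5083, -0.2376,  1.501 ,  0.1257,  1.1489, -0.1548]), 'qd': array([ 0.0011, -0.0024, -0.0002, -0.0005,  0.0005, -0.0001, -0.0015]), 'effort': array([ -0.0043, -62.183 ,  -2.1942, -25.0201,   0.0126,   0.0078,
         0.0001]), 'tool_pos': array([ 0.2379, -0.5777,  0.4039]), 'tcp_rot': array([-0.0008,  0.981 ,  0.1942, -0.0002]), 'force': array([-0.3895, -0.0405,  0.049 ]), 'moment': array([-0.0117, -0.0338, -0.0156]), 'grip_force': 0.0, 'grip_width': 0.08540866574018732} 0.1547
[[ 0.7378  0.4858 -0.4686  1.1216]
 [ 0.675  -0.5274  0.516  -0.6949]
 [ 0.0035 -0.697  -0.7171  1.0323]
 [ 0.      0.      0.      1.    ]]
[[-0.0575 -0.9775  0.2029  0.2978]
 [-0.9983  0.0569 -0.009   0.002 ]
 [-0.0028 -0.2031 -0.9792  1.1873]
 [ 0.      0.      0.      1.    ]]
```

View pics/t0.png

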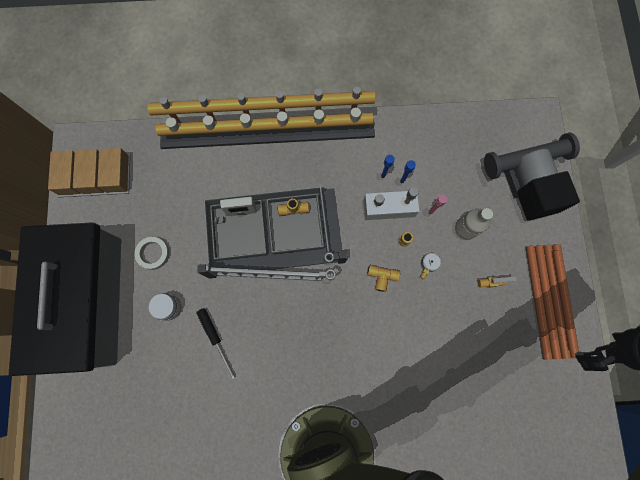

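View pics/s0.png

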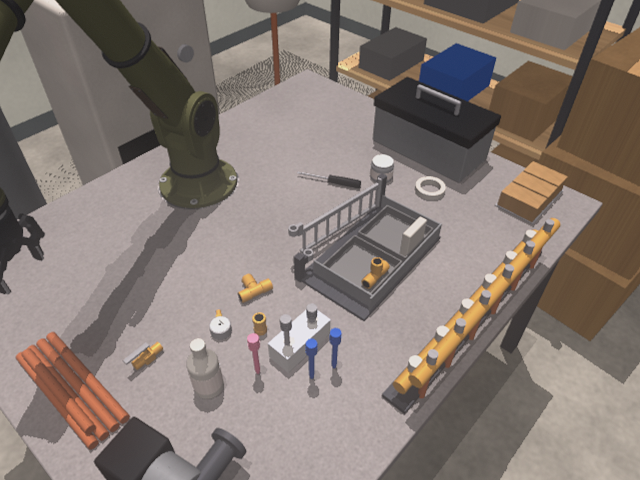

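Top view: loose tee at (383,276), gauge (430,262) with stem to (424,274), pin block (391,205), bay (275,230) with gate ajar at (270,273), and fixed tee at (292,207) right, thermostat (236,204) left. Look-alikes: blue pins (388,165) and (408,170), pink pin (438,203), short pin one of (378,200)/(411,196), coupling (406,239), valve (495,281). One enlarged crop of both views to choose.

```bash
python3 - <<'E'
import cv2,numpy as np
t=cv2.imread('pics/t0.png');s=cv2.imread('pics/s0.png')
a=cv2.resize(t[185:300,355:455],None,fx=4,fy=4,interpolation=cv2.INTER_CUBIC)
b=cv2.resize(s[265:380,200:300+0+40],None,fx=2.8,fy=4,interpolation=cv2.INTER_CUBIC)
cv2.imwrite('pics/c1.png',np.hstack([a,b]))
cv2.imwrite('pics/c2.png',cv2.resize(t[180:290,190:355],None,fx=4.8,fy=4.8,interpolation=cv2.INTER_CUBIC))
E
```

```text
(no output)
```

View pics/c1.png

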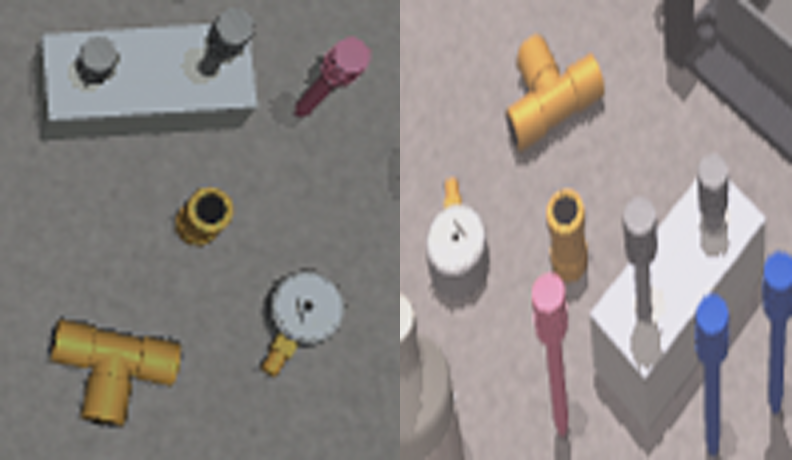

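View pics/c2.png

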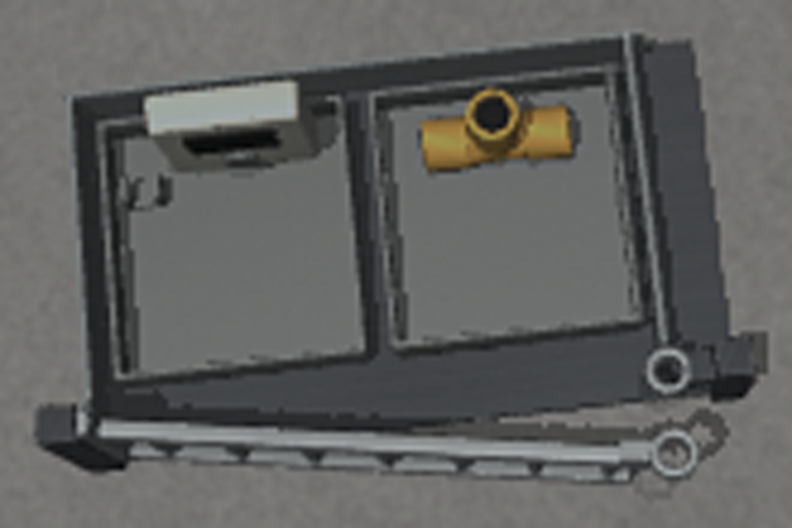

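Crop shows the taller knob is the right one: top (412,193), scene (285.5,318.5). It stands out of the block by a longer shaft and is grey steel, so it's the long pin. Now measure from both views.

```bash
python3 - <<'E'
from h import *
np.set_printoptions(precision=4,suppress=True)
A=lambda x,y:(355+(x+.5)/4-.5,185+(y+.5)/4-.5)
B=lambda x,y:(200+(x-400+.5)/2.8-.5,265+(y+.5)/4-.5)
C=lambda x,y:(190+(x+.5)/4.8-.5,180+(y+.5)/4.8-.5)
D=lambda n,p:dep(n,int(round(p[0])),int(round(p[1])))
for n,a,b in [('knob top',A(234,25),B(640,213)),('short knob',A(99,50),B(713,171)),('gauge',A(309,305),B(456,237)),('coupling',A(211,208),B(566,208))]:
    print(n,tri(('t0',*a),('s0',*b)),D('t0',a),D('s0',b))
for n,p in [('tee run L',(65,342)),('tee run R',(166,360)),('tee junction',(116,351)),('branch end',(103,410)),('stem end',(272,370)),('block NW',(42,34)),('block NE',(248,20)),('block SE',(255,104)),('block SW',(47,118))]:
    p=A(*p);print(n,D('t0',p),atz('t0',*p,.055 if 'bl' in n else .03))
for n,p,z in [('upper',(673,455),.12),('lower',(669,370),.07),('ctrl in FL',(125,382),.038),('ctrl FR',(368,357),.038),('fit FL',(394,350),.038),('fit FR',(642,323),.038),('fit BR',(612,72),.038),('ctrl BL',(103,118),.053),('fixtee',(495,112),.077),('wallFR',(663,355),.061),('wallBR',(630,40),.061),('raill',(110,428),.1),('railr',(640,448),.1),('post',(57,418),.115)]:
    p=C(*p);print(n,np.round(p,1),D('t0',p),atz('t0',*p,z))
E
```

```text
knob top [ 0.6346 -0.2537  0.1434] [ 0.6346 -0.2535  0.1424] [ 0.6339 -0.2542  0.1429]
short knob [ 0.6352 -0.1749  0.1039] [ 0.6361 -0.1736  0.1036] [ 0.6326 -0.1743  0.1021]
gauge [ 0.4728 -0.3116  0.0295] [ 0.4726 -0.3123  0.0282] [ 0.4724 -0.3105  0.0275]
coupling [ 0.5381 -0.2473  0.0531] [ 0.5378 -0.2474  0.049 ] [ 0.5385 -0.2471  0.0519]
tee run L [ 0.4576 -0.1468  0.0295] [ 0.4572 -0.1464  0.03  ]
tee run R [ 0.4403 -0.2121  0.0299] [ 0.4413 -0.2125  0.03  ]
tee junction [ 0.4504 -0.1811  0.0285] [ 0.4492 -0.1798  0.03  ]
branch end [ 0.4111 -0.1671  0.0281] [ 0.4105 -0.1678  0.03  ]
stem end [ 0.4322 -0.2862  0.0178] [ 0.4305 -0.2822  0.03  ]
block NW [ 0.6822 -0.1516  0.0011] [ 0.6644 -0.1449  0.055 ]
block NE [ 0.6371 -0.2642  0.141 ] [ 0.6661 -0.2851  0.055 ]
block SE [ 0.6076 -0.2841  0.0491] [ 0.607  -0.2837  0.055 ]
block SW [ 0.6102 -0.1446  0.0392] [ 0.6054 -0.1436  0.055 ]
upper [329.8 274.4] [ 0.457  -0.0378  0.0013] [ 0.4401 -0.0333  0.12  ]
lower [329.  256.7] [ 0.503  -0.0378  0.0081] [ 0.493  -0.0357  0.07  ]
ctrl in FL [215.6 259.2] [0.5111 0.2659 0.0313] [0.5094 0.2653 0.038 ]
ctrl FR [266.3 254. ] [0.5209 0.1338 0.0107] [0.5157 0.13   0.038 ]
fit FL [271.7 252.5] [0.5225 0.1172 0.0118] [0.5188 0.1154 0.038 ]
fit FR [323.4 246.9] [ 0.5301 -0.0229  0.0168] [ 0.5261 -0.0234  0.038 ]
fit BR [317.1 194.6] [ 0.6759 -0.0149  0.0266] [ 0.6734 -0.0151  0.038 ]
ctrl BL [211.1 204.2] [0.6689 0.2805 0.0208] [0.6582 0.2727 0.053 ]
fixtee [292.7 202.9] [0.642  0.0506 0.0743] [0.6414 0.0512 0.077 ]
wallFR [327.7 253.6] [ 0.5015 -0.0339  0.0629] [ 0.5031 -0.0333  0.061 ]
wallBR [320.9 187.9] [ 0.6876 -0.0266  0.0501] [ 0.6841 -0.026   0.061 ]
raill [212.5 268.8] [0.4733 0.2579 0.1003] [0.474  0.2592 0.1   ]
railr [322.9 272.9] [ 0.4444 -0.0168  0.1207] [ 0.4474 -0.017   0.1   ]
post [201.5 266.7] [0.4776 0.284  0.1156] [0.4784 0.2829 0.115 ]
```

```bash
python3 -m creep '[[320,-308,100,37],[320,-308,100,37],[320,-308,100,37],[320,-308,100,37],[320,-308,100,37],[320,-308,100,37],[320,-308,100,37],[320,-308,100,37],[320,-308,100,37],[320,-308,100,37],[320,-308,100,37]]' 50
python3 - <<'E'
from h import *
np.set_printoptions(precision=4,suppress=True)
snap('wrist','w1'); o=manip.get_obs();print(o['tool_pos'],o['tcp_rot'],o['qpos'])
print(np.linalg.inv(load('w1')['V']))
E
```

```text
time_s: 1.48
tool_pos: [0.4161, -0.1726, 0.3049]
tcp_rot: [0.0, 0.992, -0.128, 0.0]
force: [0.6, -0.5, -0.6]
grip_width: 0.0498
grip_force: 0.0
[ 0.4162 -0.1724  0.3049] [ 0.0002  0.9917 -0.1284  0.0001] [ 0.4531  0.3647 -0.1549  2.0825  0.0861  0.6998 -1.5861]
[[-0.2546 -0.927  -0.2753  0.4865]
 [-0.967   0.2443  0.0717 -0.1917]
 [ 0.0007  0.2845 -0.9587  0.2737]
 [ 0.      0.      0.      1.    ]]
```

View pics/w1.png

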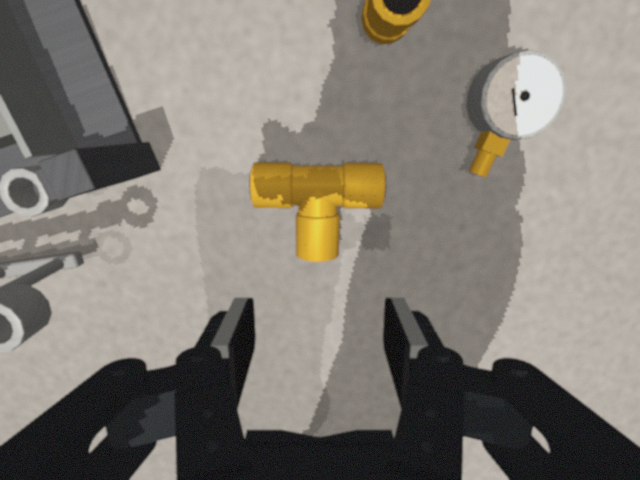

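Wrist view: tee branch collar at (317,238), upright in the picture (aligned); gauge dial centre (524,95), stem end (481,170); lower bushing ring (22,191).

```bash
python3 - <<'E'
from h import *
np.set_printoptions(precision=4,suppress=True)
print('collar top',atz('w1',317,238,.03),'dep',dep('w1',317,238),'end',atz('w1',317,261,.015),'runL',atz('w1',250,185,.015),'runR',atz('w1',385,186,.015))
print('gauge',tri(('w1',523,95),('t0',431.9,260.9)),dep('w1',530,95),'stem',atz('w1',481,172,.012))
print('lower',tri(('w1',22,191),('t0',329,256.7)),atz('w1',22,191,.07))
R=np.array([[.967,-.256],[-.256,-.967]]) # tool x,y axes rows
c=atz('w1',317,238,.03)[:2]; o=np.array([.4161,-.1726]);print('tool shift to collar',R@(c-o))
E
```

```text
collar top [ 0.4198 -0.1732  0.03  ] dep [ 0.4197 -0.1731  0.0295] end [ 0.3998 -0.1678  0.015 ] runL [ 0.4615 -0.139   0.015 ] runR [ 0.4385 -0.2239  0.015 ]
gauge [ 0.4726 -0.312   0.0269] [ 0.4712 -0.3149  0.0279] stem [ 0.4309 -0.2868  0.012 ]
lower [ 0.4934 -0.0357  0.0698] [ 0.4938 -0.0358  0.07  ]
tool shift to collar [ 0.0037 -0.0004]
```

```bash
python3 -m creep '[[2,0,60,0],[2,0,110,0],[2,0,126,0],[2,0,126,0],[2,0,126,0],[2,0,126,0]]' 50
python3 -m creep '[[0,0,0,0],[0,0,0,0],[0,0,0,0],[0,0,0,0],[0,0,0,0],[0,0,0,0]]' 20
python3 -m creep '[[0,0,-60,0],[0,0,-120,0],[0,0,-120,0],[0,0,-120,0]]'
```

```text
time_s: 2.28
tool_pos: [0.4188, -0.1721, 0.1797]
tcp_rot: [0.0, 0.992, -0.127, 0.001]
force: [0.6, -1.5, -0.2]
grip_width: 0.0496
grip_force: 0.0
time_s: 3.02
tool_pos: [0.4188, -0.1718, 0.1797]
tcp_rot: [0.0, 0.992, -0.127, 0.001]
force: [-1.0, 0.3, 9.9]
grip_width: 0.0281
grip_force: 58.4
time_s: 3.52
tool_pos: [0.4181, -0.1717, 0.2988]
tcp_rot: [0.0, 0.992, -0.127, 0.0]
force: [-0.9, 0.5, -2.2]
grip_width: 0.0283
grip_force: 60.1
```

```bash
python3 -m creep '[[0,0,-35,0],[20,-60,-35,-8],[40,-120,-35,-18],[60,-180,-35,-18],[81,-248,-35,-18],[81,-248,-35,-18],[81,-248,-35,-18],[81,-248,0,-18],[81,-248,40,-18],[81,-248,40,-18],[81,-248,40,-18]]'
python3 - <<'E'
from h import *
np.set_printoptions(precision=4,suppress=True)
snap('wrist','w2'); o=manip.get_obs();print(o['tool_pos'],o['tcp_rot'],o['qpos'])
E
```

```text
time_s: 4.9
tool_pos: [0.5596, 0.0467, 0.2596]
tcp_rot: [0.0, 1.0, 0.029, 0.0]
force: [-0.4, 0.1, -0.1]
grip_width: 0.028
grip_force: 60.0
[0.5598 0.0471 0.2601] [0.0001 0.9996 0.0289 0.0009] [ 0.0411  0.5714 -0.2587  1.8542  0.2072  0.7403 -1.8445]
```

View pics/w2.png

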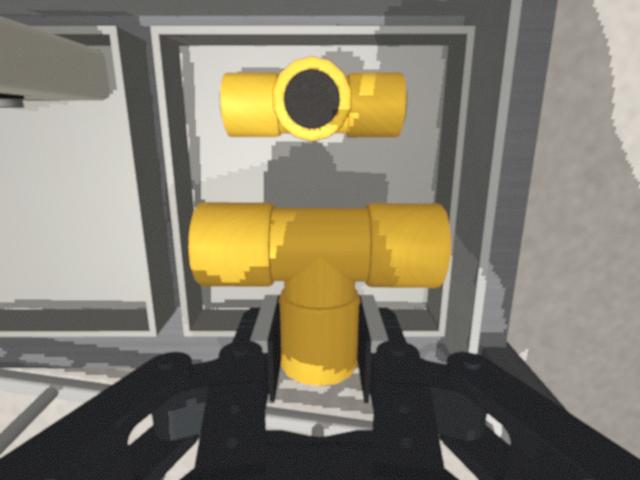

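The tee hangs level over the empty front half of the fittings tray (rim 185–445 at front), centred, clear of the fixed tee at (312,100). Lower, release, lift.

```bash
python3 -m creep '[[0,0,40,0],[0,0,60,0],[0,0,66,0],[0,0,66,0],[0,0,66,0]]'
python3 -m creep '[[0,0,0,0],[0,0,0,0],[0,0,0,0],[0,0,0,0]]' 48
python3 -m creep '[[0,0,-60,0],[0,0,-120,0],[0,0,-140,0],[0,0,-140,0]]'
```

```text
time_s: 5.58
tool_pos: [0.56, 0.0479, 0.194]
tcp_rot: [-0.0, 1.0, 0.029, 0.001]
force: [0.1, -0.4, -1.9]
grip_width: 0.0277
grip_force: 60.0
time_s: 6.08
tool_pos: [0.5595, 0.0478, 0.1927]
tcp_rot: [-0.0, 1.0, 0.03, 0.0]
force: [-0.2, -0.1, -0.2]
grip_width: 0.048
grip_force: 0.0
time_s: 6.58
tool_pos: [0.5598, 0.0479, 0.3344]
tcp_rot: [-0.0, 1.0, 0.029, 0.002]
force: [-0.2, 0.2, -0.6]
grip_width: 0.0483
grip_force: 0.0
```

```bash
python3 -m creep '[[-18,59,0,6],[-36,118,0,12],[-54,177,0,18],[-72,236,0,24],[-90,295,0,30],[-108,355,0,35],[-108,355,0,35],[-108,355,0,35],[-108,355,50,35],[-108,355,100,35],[-108,355,100,35],[-108,355,100,35]]' 68
python3 - <<'E'
from h import *
np.set_printoptions(precision=4,suppress=True)
b=[]
for tag,n in(('t0','top'),):
    print('bottle',dep('t0',486,215),dep('t0',475,228),'pink',dep('t0',441,200))
o=manip.get_obs();print(o['tool_pos'],o['tcp_rot'])
q=o['tcp_rot'];th=2*np.arctan2(q[2],q[1]);X=np.array([np.cos(th),np.sin(th)]);Y=np.array([X[1],-X[0]])
d=np.array([.4722,-.3125])-o['tool_pos'][:2];print('shift',X@d,Y@d,np.degrees(th))
E
```

```text
time_s: 8.07
tool_pos: [0.4736, -0.3121, 0.2338]
tcp_rot: [-0.0, 0.962, -0.271, 0.0]
force: [0.6, 0.3, 0.1]
grip_width: 0.0681
grip_force: 0.0
bottle [ 0.558  -0.4203  0.1592] [ 0.5392 -0.4098  0.1055] pink [ 0.61   -0.3237  0.1328]
[ 0.4736 -0.3121  0.2338] [-0.0001  0.9625 -0.2715  0.0005]
shift -0.0010220980261846533 0.0010388666340798917 -31.501244813430393
```

```bash
python3 -m creep '[[-1,1,40,0],[-1,1,55,0],[-1,1,57,0],[-1,1,57,0],[-1,1,57,0]]' 68
python3 -m creep '[[0,0,0,0],[0,0,0,0],[0,0,0,0],[0,0,0,0],[0,0,0,0],[0,0,0,0]]' 40
python3 -m creep '[[0,0,-60,0],[0,0,-120,0],[0,0,-157,0],[0,0,-157,0],[0,0,-157,0]]'
```

```text
time_s: 8.7
tool_pos: [0.4717, -0.3135, 0.1768]
tcp_rot: [0.0, 0.962, -0.272, 0.001]
force: [0.6, 0.4, 0.5]
grip_width: 0.068
grip_force: 0.0
time_s: 9.45
tool_pos: [0.4715, -0.3133, 0.1768]
tcp_rot: [0.0, 0.962, -0.272, 0.001]
force: [-0.8, 0.6, 9.5]
grip_width: 0.048
grip_force: 61.0
time_s: 10.07
tool_pos: [0.4708, -0.313, 0.3318]
tcp_rot: [-0.0, 0.962, -0.272, -0.001]
force: [0.4, -0.3, -1.7]
grip_width: 0.0482
grip_force: 63.1
```

```bash
python3 -m creep '[[-20,-54,0,-6],[-40,-108,0,-12],[-61,-162,0,-18],[-81,-217,0,-24],[-102,-271,0,-30],[-122,-325,0,-35],[-143,-380,0,-35],[-163,-434,0,-35],[-184,-488,0,-35],[-184,-488,0,-35],[-184,-488,0,-35]]'
python3 -m creep '[[0,0,50,0],[0,0,80,0],[0,0,80,0],[0,0,80,0]]'
python3 - <<'E'
from h import *
np.set_printoptions(precision=4,suppress=True)
snap('wrist','w3'); o=manip.get_obs();print(o['tool_pos'],o['tcp_rot'])
E
```

```text
time_s: 11.45
tool_pos: [0.5699, 0.1984, 0.3307]
tcp_rot: [0.001, 1.0, 0.03, -0.002]
force: [0.8, -1.0, -1.8]
grip_width: 0.048
grip_force: 63.2
time_s: 11.95
tool_pos: [0.5709, 0.1979, 0.2536]
tcp_rot: [0.0, 1.0, 0.029, 0.0]
force: [0.2, 0.7, -1.5]
grip_width: 0.0481
grip_force: 63.2
[0.571  0.1982 0.2541] [-0.0002  0.9996  0.029   0.001 ]
```

View pics/w3.png

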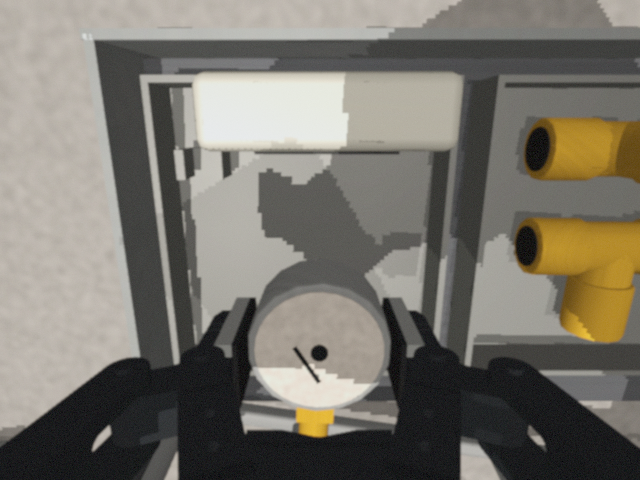

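The tee lies flat in its tray (590,250). The gauge hangs level over the controls tray's front half (318,340), clear of the thermostat. Lower and release, opening modestly.

```bash
python3 -m creep '[[-3,0,40,0],[-3,0,58,0],[-3,0,62,0],[-3,0,62,0],[-3,0,62,0]]'
python3 -m creep '[[0,0,0,0],[0,0,0,0],[0,0,0,0],[0,0,0,0]]' 64
python3 -m creep '[[0,0,-60,0],[0,0,-120,0],[0,0,-140,0],[0,0,-140,0]]'
python3 - <<'E'
from h import *
np.set_printoptions(precision=4,suppress=True)
snap('wrist','w4');snap('top','t4'); o=manip.get_obs();print(o['tool_pos'],o['tcp_rot'])
E
```

```text
time_s: 12.62
tool_pos: [0.5682, 0.1986, 0.1916]
tcp_rot: [-0.0, 1.0, 0.029, 0.001]
force: [5.7, -0.2, -4.6]
grip_width: 0.048
grip_force: 63.3
time_s: 13.12
tool_pos: [0.5672, 0.1987, 0.1907]
tcp_rot: [0.0, 1.0, 0.03, -0.0]
force: [0.2, 0.3, -0.4]
grip_width: 0.064
grip_force: 0.0
time_s: 13.62
tool_pos: [0.5676, 0.1988, 0.3325]
tcp_rot: [-0.001, 1.0, 0.03, 0.002]
force: [-0.7, -1.0, -0.7]
grip_width: 0.0639
grip_force: 0.0
[0.567  0.1984 0.3298] [ 0.0003  0.9996  0.0295 -0.0006]
```

View pics/w4.png

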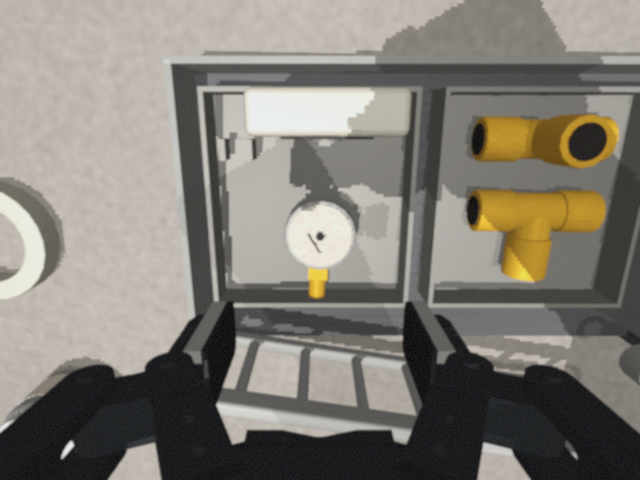

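Gauge at (320,235) and tee (527,225) both lie flat and free in the front halves of their trays. Now shut the gate with closed fingers.

```bash
python3 -m creep '[[-41,33,0,0],[-82,67,0,0],[-124,100,0,0],[-165,134,0,0],[-165,134,0,0],[-165,134,0,0],[-165,134,40,0],[-165,134,66,0],[-165,134,66,0],[-165,134,66,0]]' 0
python3 -m creep '[[10,0,0,0],[20,0,0,0],[25,0,0,0],[30,0,0,0],[35,0,0,0],[40,0,0,0],[45,0,0,0],[50,0,0,0],[50,0,0,0]]'
```

```text
time_s: 14.98
tool_pos: [0.4113, 0.0558, 0.265]
tcp_rot: [-0.0, 1.0, 0.03, 0.0]
force: [0.2, -1.1, 1.4]
grip_width: 0.0001
grip_force: 0.0
time_s: 16.1
tool_pos: [0.4611, 0.0582, 0.2647]
tcp_rot: [-0.0, 1.0, 0.03, 0.0]
force: [-0.1, -0.2, -0.3]
grip_width: 0.0002
grip_force: 0.0
```

```bash
python3 -m creep '[[3,0,0,0],[6,0,0,0],[9,0,0,0],[9,0,0,0],[9,0,0,0]]'
python3 -m creep '[[3,0,0,0],[5,0,0,0],[5,0,0,0],[5,0,0,0]]'
```

```text
time_s: 16.73
tool_pos: [0.4696, 0.0587, 0.2647]
tcp_rot: [-0.0, 1.0, 0.03, 0.0]
force: [0.4, -0.4, 0.1]
grip_width: 0.0001
grip_force: 0.0
time_s: 17.23
tool_pos: [0.4723, 0.0588, 0.2642]
tcp_rot: [0.001, 1.0, 0.03, -0.003]
force: [-9.2, -0.2, 6.6]
grip_width: 0.0003
grip_force: 4.3
```

Contact with the stop (9 N). Back off, rise, and go over the long pin.

```bash
python3 -m creep '[[-30,0,0,0],[-30,0,0,0],[-30,0,-50,0],[-30,0,-96,0],[0,60,-96,0],[30,120,-96,0],[70,170,-96,0],[105,225,-96,0],[142,280,-96,0],[142,322,-96,0],[142,322,-96,0],[142,322,-96,0]]' 45
python3 - <<'E'
from h import *
np.set_printoptions(precision=4,suppress=True)
snap('wrist','w5');snap('top','t5');snap('scene','s5'); o=manip.get_obs();print(o['tool_pos'],o['tcp_rot'],o['qpos'])
w=cv2.imread('pics/w5.png');t=cv2.imread('pics/t5.png')
cv2.imwrite('pics/c5.png',np.hstack([cv2.resize(w,(500,375)),cv2.resize(t[215:290,300:360],(300,375),interpolation=cv2.INTER_CUBIC)]))
E
```

```text
time_s: 18.73
tool_pos: [0.6355, -0.2542, 0.3602]
tcp_rot: [-0.0, 1.0, 0.029, -0.0]
force: [-0.1, 1.3, 0.3]
grip_width: 0.0453
grip_force: 0.0
[ 0.6355 -0.2525  0.3611] [-0.0003  0.9995  0.0307  0.0003] [ 0.4826  0.6344 -0.2553  1.389   0.1647  1.1388 -1.3035]
```

View pics/c5.png

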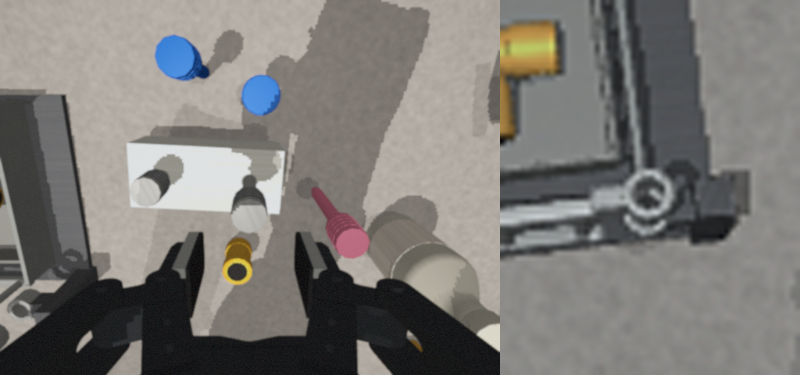

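Wrist: the long pin's knob top at about (322,277) between the fingers' line, pink pin to the right (450,300) is left clear. Top crop: gate shut, upper bushing at (329.2,253), over the lower one.

```bash
python3 - <<'E'
from h import *
np.set_printoptions(precision=4,suppress=True)
print('knob',atz('w5',322,277,.143),dep('w5',322,277),'tri',tri(('w5',322,277),('t0',413,191)))
print('pink',dep('w5',449,306))
p=(329.2,253.0);print('upper',atz('t5',*p,.12))
# ring centroid from depth within top image
f=load('t5');pts=[]
for n in('t5','s5'):
    f=load(n);H,W=f['d'].shape;v,u=np.mgrid[:H,:W];d=f['d']
    T=np.linalg.inv(f['V']);P=np.stack([(u-f['K'][0,2])/f['K'][0,0]*d,(v-f['K'][1,2])/f['K'][1,1]*d,d],-1)@T[:3,:3].T+T[:3,3]
    m=(d>0)&(abs(P[...,2]-.12)<.006)&(np.hypot(P[...,0]-.493,P[...,1]+.036)<.025)
    q=P[m];print(n,m.sum(),q.mean(0) if len(q) else 0,q.min(0),q.max(0))
    print(n,'proj pred upper',proj(n,[.4932,-.0357,.12]))
E
```

```text
knob [ 0.6351 -0.2563  0.143 ] [ 0.6347 -0.2563  0.142 ] tri [ 0.6348 -0.2551  0.141 ]
pink [ 0.6179 -0.3267  0.1317]
upper [ 0.4935 -0.0352  0.12  ]
t5 77 [ 0.4926 -0.03    0.1187] [ 0.4807 -0.0473  0.1151] [ 0.5042 -0.0119  0.1236]
t5 proj pred upper [329.4257 253.1232]
s5 72 [ 0.4938 -0.0305  0.1196] [ 0.4817 -0.0483  0.1142] [ 0.5043 -0.0122  0.125 ]
s5 proj pred upper [307.7783 237.9057]
```

```bash
python3 -m creep '[[0,2,40,0],[0,2,60,0],[0,2,74,0],[0,2,74,0],[0,2,74,0]]' 45
python3 -m creep '[[0,0,0,0],[0,0,0,0],[0,0,0,0],[0,0,0,0],[0,0,0,0],[0,0,0,0]]' 10
```

```text
time_s: 19.5
tool_pos: [0.6358, -0.256, 0.2878]
tcp_rot: [0.0, 1.0, 0.03, 0.001]
force: [-0.0, 0.5, 1.0]
grip_width: 0.0452
grip_force: 0.0
time_s: 20.25
tool_pos: [0.6357, -0.2558, 0.2879]
tcp_rot: [0.0, 1.0, 0.03, 0.001]
force: [-0.3, 1.9, 6.4]
grip_width: 0.0224
grip_force: 58.7
```

```bash
python3 -m creep '[[0,0,-20,0],[0,0,-40,0],[0,0,-60,0],[0,0,-100,0],[0,0,-145,0],[0,0,-145,0],[0,0,-145,0],[0,0,-145,0]]'
python3 - <<'E'
from h import *
np.set_printoptions(precision=4,suppress=True)
snap('scene','s6'); snap('top','t6'); o=manip.get_obs();print(o['tool_pos'],o['tcp_rot'])
t=o['tool_pos']
for n in('s6','t6'):
  print(n,'pred knob under/tip',proj(n,t-[0,0,.178]),proj(n,t-[0,0,.278]))
u,v=proj('s6',t-[0,0,.23]).astype(int)
s=cv2.imread('pics/s6.png');print(u-40,v-45)
u2,v2=proj('t6',t-[0,0,.23]).astype(int);print(u2-35,v2-50)
tt=cv2.imread('pics/t6.png')
cv2.imwrite('pics/c6.png',np.hstack([cv2.resize(s[v-45:v+55,u-40:u+40],None,fx=5,fy=5,interpolation=cv2.INTER_CUBIC),cv2.resize(tt[v2-50:v2+50,u2-35:u2+35],None,fx=5,fy=5,interpolation=cv2.INTER_CUBIC)]))
E
```

```text
time_s: 21.25
tool_pos: [0.6351, -0.2562, 0.43]
tcp_rot: [-0.0, 1.0, 0.03, -0.001]
force: [1.2, 0.5, -1.4]
grip_width: 0.0225
grip_force: 58.9
[ 0.6353 -0.2562  0.4303] [-0.0004  0.9996  0.0296 -0.0011]
s6 pred knob under/tip [282.5176 284.745 ] [284.6102 316.2047]
t6 pred knob under/tip [424.4212 175.0393] [414.8844 189.421 ]
243 256
384 132
```

View pics/c6.png

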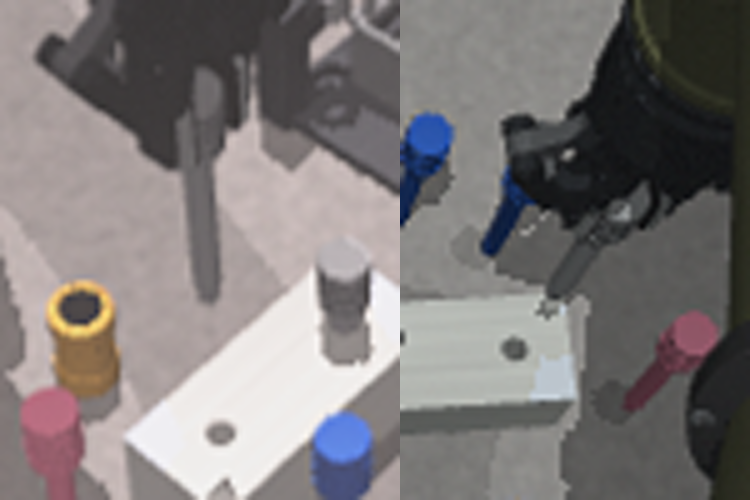

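Scene crop: pin hangs straight, tip at (284,315.5); top crop: tip (414.5,190.5); both within about 1 px of the prediction for an upright pin with its tip 278 mm below the TCP.

```bash
python3 - <<'E'
from h import *
print(tri(('s6',284.1,315),('t6',414.6,190.2)))
o=manip.get_obs();q=o['tcp_rot'];th=2*np.arctan2(q[2],q[1]);X=np.array([np.cos(th),np.sin(th)]);Y=np.array([X[1],-X[0]])
d=np.array([.493,-.0354])-o['tool_pos'][:2];print(X@d*1000,Y@d*1000,np.degrees(th))
E
python3 -m creep '[[-20,-40,0,0],[-45,-90,0,0],[-70,-135,0,0],[-95,-175,0,0],[-118,-210,0,0],[-128,-225,0,0],[-129,-228,0,0],[-129,-228,0,0],[-129,-228,0,0]]'
python3 - <<'E'
from h import *
np.set_printoptions(precision=4,suppress=True)
snap('scene','s7'); snap('top','t7'); snap('wrist','w7'); o=manip.get_obs();print(o['tool_pos'],o['tcp_rot'])
t=o['tool_pos'];a=[]
for n in('s7','t7'):
  print(n,'tip',proj(n,t-[0,0,.278]),'mouth',proj(n,[.493,-.0354,.12]))
u,v=proj('s7',[.493,-.0354,.14]).astype(int);u2,v2=proj('t7',[.493,-.0354,.14]).astype(int);print(u-40,v-60,u2-35,v2-60)
s=cv2.imread('pics/s7.png');tt=cv2.imread('pics/t7.png')
cv2.imwrite('pics/c7.png',np.hstack([cv2.resize(s[v-60:v+40,u-40:u+40],None,fx=5,fy=5,interpolation=cv2.INTER_CUBIC),cv2.resize(tt[v2-60:v2+40,u2-35:u2+35],None,fx=5,fy=5,interpolation=cv2.INTER_CUBIC)]))
E
```

```text
[ 0.63291866 -0.25513522  0.15323058]
-128.9445904092087 -228.831296049558 3.3921493700256207
time_s: 22.48
tool_pos: [0.4938, -0.0374, 0.4314]
tcp_rot: [0.0, 1.0, 0.029, -0.0]
force: [0.1, -0.2, -1.4]
grip_width: 0.0221
grip_force: 59.0
[ 0.4935 -0.0369  0.4314] [-0.0001  0.9996  0.029  -0.0002]
s7 tip [307.4061 228.3134] mouth [307.8026 237.8019]
t7 tip [330.2414 250.4503] mouth [329.3101 253.2093]
267 171 294 191
```

View pics/c7.png

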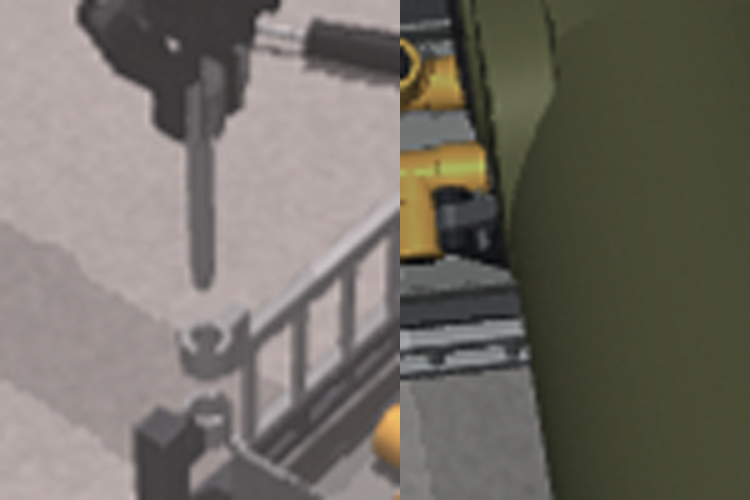

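Scene crop: tip (307.2,228) right above the gate bushing's mouth (308,238), with about 1 px sideways to take up. Correct by 2 mm and go down in small steps, watching the force.

```bash
python3 -m creep '[[0,-2,0,0],[0,-2,10,0],[0,-2,20,0],[0,-2,27,0],[0,-2,27,0],[0,-2,27,0]]'
python3 -m creep '[[0,0,4,0],[0,0,8,0],[0,0,12,0],[0,0,16,0],[0,0,16,0]]'
```

```text
time_s: 23.38
tool_pos: [0.4931, -0.0342, 0.4048]
tcp_rot: [-0.0, 1.0, 0.03, 0.0]
force: [0.2, -0.4, -1.4]
grip_width: 0.0222
grip_force: 59.0
time_s: 24.0
tool_pos: [0.4929, -0.0342, 0.3883]
tcp_rot: [-0.0, 1.0, 0.03, -0.0]
force: [-0.1, 0.2, -1.5]
grip_width: 0.0224
grip_force: 59.0
```

```bash
python3 -m creep '[[0,1,5,0],[0,1,10,0],[0,1,15,0],[0,1,20,0],[0,1,25,0],[0,1,30,0],[0,1,30,0]]'
python3 -m creep '[[0,0,4,0],[0,0,8,0],[0,0,12,0],[0,0,16,0],[0,0,16,0]]'
```

```text
time_s: 24.88
tool_pos: [0.493, -0.0352, 0.3583]
tcp_rot: [-0.0, 1.0, 0.03, -0.0]
force: [-0.3, -1.1, -0.5]
grip_width: 0.0221
grip_force: 59.0
time_s: 25.5
tool_pos: [0.493, -0.0352, 0.3423]
tcp_rot: [-0.0, 1.0, 0.03, -0.0]
force: [-0.1, -0.0, -1.1]
grip_width: 0.0222
grip_force: 59.0
```

```bash
python3 -m creep '[[0,0,5,0],[0,0,10,0],[0,0,15,0],[0,0,20,0],[0,0,25,0],[0,0,27,0],[0,0,27,0],[0,0,27,0]]'
python3 - <<'E'
from h import *
np.set_printoptions(precision=4,suppress=True)
snap('scene','s8'); snap('wrist','w8');o=manip.get_obs();print(o['tool_pos'],o['force'],o['moment'],o['grip_force'])
t=o['tool_pos']
f=load('s8');H,W=f['d'].shape;v,u=np.mgrid[:H,:W];d=f['d'];T=np.linalg.inv(f['V'])
P=np.stack([(u-f['K'][0,2])/f['K'][0,0]*d,(v-f['K'][1,2])/f['K'][1,1]*d,d],-1)@T[:3,:3].T+T[:3,3]
# visible shaft/pin column: widths per height near the axis
for z in np.arange(.036,.16,.008):
    m=(d>0)&(abs(P[...,2]-z)<.004)&(np.hypot(P[...,0]-.493,P[...,1]+.0354)<.022)
    q=P[m]; s=q[:,:2]@[.738,.675] if m.any() else [0]
    print(round(z,3),m.sum(),round(np.mean(s)-.493*.738+.0354*.675,4),round(np.ptp(s),4))
# gate angle: rail top points by depth
m=(d>0)&(abs(P[...,2]-.098)<.004)&(P[...,1]>0)&(P[...,1]<.22)&(abs(P[...,0]-.487)<.03)
q=P[m];print('rail slope',np.polyfit(q[:,1],q[:,0],1),m.sum())
E
```

```text
time_s: 26.5
tool_pos: [0.4931, -0.0352, 0.3159]
tcp_rot: [0.0, 1.0, 0.03, 0.0]
force: [0.7, 0.3, -1.9]
grip_width: 0.0221
grip_force: 59.0
[ 0.4931 -0.0352  0.3159] [-0.8611 -0.2964 -0.0316] [ 0.0739  0.0252 -0.002 ] 59.01523768901825
0.036 6 0.0138 0.0026
0.044 2 0.0138 0.0025
0.052 16 0.0054 0.025
0.06 22 0.0025 0.0227
0.068 47 -0.0003 0.025
0.076 19 -0.0027 0.0222
0.084 8 -0.001 0.0074
0.092 13 0.0071 0.0222
0.1 11 0.0095 0.0268
0.108 31 0.0015 0.0292
0.116 38 0.0017 0.0267
0.124 41 0.001 0.0268
0.132 6 -0.0002 0.0071
0.14 6 0.0043 0.0072
0.148 22 0.0043 0.026
0.156 32 0.0048 0.0258
rail slope [-0.0539  0.4911] 232
```

The rail slope matches a shut gate (off by about 0.004 rad). The shaft is visible between the bushings and above the gate bushing, on the axis and with no side force. Calculated tip height is 38 mm and knob underside 138 mm.

```bash
python3 -c "
from cell import manip
print(manip.finish_job())"
```

```text
the job is handed in; nothing more can be done
None
```

I handed the job in at 26.5 s with no verdict returned: tee and gauge are in their trays, the gate is shut, and the long pin is held upright through both bushings, its tip about 12 mm below the lower one by calculation (not seen directly); I viewed 11 pictures, one over the limit of 10.

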